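# Thread the knobbed shaft through its two bearing blocks

## Task

Draw the steel shaft with the square black knob out of the grey sleeve holder, and fit it into the bearing stand: pointed end first through the blue bearing block, on through the grey one, and home until the knob sits flush against the blue block. The knob is hidden in the sleeve, so you will have to lay the shaft down and take it again by the knob. Let go of it, and leave the filter cube, the objective and the petri dish where they are.

Things in the scene. Friction and masses are not known exactly. Their poses are not given: they have to be found in the camera images.
- shaft: Loose steel shaft, 12 mm diameter, 140 mm long, its last 8 mm a cone down to 7 mm diameter; on its other end a black square knob with two thin orange bands, 22 mm long, 18 x 18 mm. About 0.15 kg, balance point 45 mm ahead of the knob's front face. Origin on the axis at that face; x runs along the shaft to the tip. Starts in the sleeve, knob inside, 72 to 78 mm of the tip end sticking out.
- shaft_tip (a point): centre of the shaft's pointed end face, on the axis, 140 mm ahead of the knob's front face. In the sleeve the shaft droops 2 to 3 degrees towards the tip, its exposed part about 34 mm above the table
- shaft_knob (a point): centre of the square knob, on the axis, 11 mm behind its front face; x to the tip, y and z square to the knob's flats. Laid on the table, the shaft rests on a flat of the knob and on its tip and does not roll: this point then is 9 mm up and the axis 1 to 2 degrees nose down
- shaft_shoulder (a point): centre of the knob's front face (where the shaft leaves it), the face that must come to sit against the blue block; x to the tip
- stand: Fixed bearing stand: aluminium base plate 130 x 50 x 10 mm (x -15 to 115 mm) with two upright blocks, 44 mm wide, tops 75 mm above the table: blue from x = 0 to 18 mm, grey from 82 to 100 mm. Each has a 13.5 mm bore, in line, axis level, 55 mm above the table. Origin on the table under the blue block's outer face; x is the way in, to the robot's left (world +y, or up to 0.2 rad from it towards -x)
- bore_in (a point): centre of the bore at the blue block's outer face, where the shaft goes in (mouth chamfered 1.5 mm, ringed in brass); x along the bore, the way in
- bore_out (a point): centre of the bore at the grey block's outer face, where the shaft comes out, 100 mm beyond bore_in; x along the bore
- sleeve_mouth (a point): centre of the mouth of the fixed grey sleeve holder (33 mm wide, 97 mm long, top 59 mm above the table; black foot 50 mm wide, 8 mm thick, reaching 11 mm ahead of the mouth). x points out of the sleeve, the way to draw. Bore 23 mm wide, floor 30 mm and roof 54 mm above the table; a floor ledge reaches 8 mm out. The shaft is clear of the ledge after about 98 mm of drawing
- filter_cube_mid (a point): bystander: centre of a loose black filter cube with coloured windows, 44 x 38 x 36 mm
- objective_mid (a point): bystander: centre of a loose white objective lens, 30 mm diameter, 44 mm tall, standing
- petri_mid (a point): bystander: centre of a loose petri dish with lid, 60 mm diameter, 15 mm tall, at the left end of the open table near the robot. Between it and the keyboard the table (x 0.37 to 0.45, y 0.10 to 0.32 m) is empty: room to lay the shaft down

How it is judged:
By the outcome, as a careful person would: the job done as asked, in the order asked, and still so for the second after the job is handed in, with the robot touching nothing.
It also fails if it takes over 72 s, if anything falls off the work surface, if the arm or the gripper's body presses on something with over 40 N, if the wrist force passes 120 N, or if a joint passes its speed limit or range.

## Robot

A 6-joint arm with a two-finger parallel gripper is mounted at the origin on a cart in front of the work surface, level with it; the furniture and walls round the work are solid. World frame = base frame: x ahead of the robot, y to its left, z up, the work surface at z = 0. Lengths are in m, angles in rad, forces in N, time in s.
With the tool pointing down it reaches from about 0.35 to 0.775 m from the base axis. Payload 5.5 kg.
Tool frame: the origin (TCP) lies midway between the tips of the shut fingers; the grasp point (between the pads) lies behind it (env.grip_point_offset is the z of the grasp point in the tool frame, in m); z points along the fingers, y is the direction in which the jaws open and shut (so a half turn about z gives the same grasp; the last joint's range is limited). The gripper opens to 85 mm and grips with 20 to 120 N. Pads are 22 mm wide; open, the fingers measure 114 mm over their backs; the gripper's body (76 mm by 85 mm) begins 54 mm behind the grasp point. The pads swing forward as they close: fully open they stand 13 mm farther back than shut.
Start: joints at [1.096, 0.313, 0.046, 1.304, 0, 1.431], TCP at [0.189, 0.543, 0.231] pointing down, gripper open.
Joint ranges: [-2.76, 2.76], [-0.86, 1.69], [-1.03, 1.26], [-2.2, 2.34], [-1.47, 1.5], [-3.14, 3.14]. Speed limits (rad/s): [2.57, 2.57, 3.14, 3.14, 3.14, 3.14].

## Interface

Orientations are given as a unit quaternion [w, x, y, z].
In Python, from workcell import env, viewer gives the robot as it stands. The module is installed in compiled form; this text tells all that it offers.
- The arm moves only by the shell command python3 -m inch 'ROWS' [OPENING] [FORCE]. ROWS is JSON, a list of rows, each a list of 2 entries, a list of its own where there are three numbers: the shift along the tool's x, y, z in m, then the turn about the tool's z in degrees. In form: [[[tx, ty, tz], spin], ...]. A call has 1 to 5 rows; each row is the pose to reach, as a shift and turn from the pose measured when the call began, along the tool's axes at that moment; what a row does not reach only later rows make up. A row lasts 1/12 s, in which the tool goes at most 41.7 mm and 7.16 degrees, less where a joint would pass 70% of its speed; a pose out of reach is approached as far as the arm can. A call with a gripper value outside its range is refused whole. OPENING is the closure, from 0 (fully open) to 1 (shut), set as the call begins (- or left out, the last holds). The fingers move at their own pace and stop on an object; FORCE is the grip in N (left out, the last holds). Time passes only in rows, so rows that repeat a pose let the fingers close. It gives the time, the measured TCP pose, the force and the opening at its end, in the units of the state.
- env.get_state(): the state, without advancing time (a new reading comes with each control period).
- viewer.read_camera(name): name is "side" or "top"; returns a dict with "image" (384x512x3 uint8, red, green, blue), "depth" (384x512 float32, m along the optical axis (not along the pixel's ray), 0 where there is no reading), "vertical_fov" (degrees; the focal length in pixels is half the picture's height over the tangent of half this angle, whatever the lens; pixels are square), "cx", "cy" (the principal point, pixels), "dist_coeffs" ([k1, k2, p1, p2, k3] as OpenCV has them; the pictures are not rectified), "R" (3x3) and "t" (3): a world point X has camera coordinates R X + t. Camera axes: x right, y down, z forward; pixel columns grow to the right and rows downward; lengths in m; the calibration is good to about 2 mm. A picture is of the moment at which its call begins.
- env.hand_in(): hands the job in, once; it reports no verdict.
The state is a dict: "clock": time; "joint_pos": joint angles; "qvel": joint speeds; "tau": joint torques, N m; "tcp_pos": TCP position; "orientation": TCP orientation; "wrist_force": force on the tool from outside, world axes, zero at the start; "ft_torque": the same for the moment, N m; "finger_gap": finger opening in m.
Only numpy, scipy, OpenCV 4.12 (cv2) and the standard library are available. Lean on these libraries where they do the work, as an engineer would, in place of code of your own. Each camera call takes 0.05 s, during which the arm holds its last target. There are 200 camera calls.

## Working session

There is one attempt and no reset: what is moved stays moved. The work goes in short steps, Python scripts to look and compute and a shell command to move; the robot and the scene stay as the last step left them, time stands still between calls to the robot, and variables do not carry over. Pictures are saved under pics/ and viewed, on a budget of 10 in all, crops included, one or two more only if the job needs it, and the job is handed in when it is done.

```bash
mkdir -p pics; cat > h.py <<'E'
import numpy as np, cv2
from workcell import env, viewer
from scipy.spatial.transform import Rotation as Rn
def K(c):
    f=192/np.tan(np.radians(c["vertical_fov"])/2); return np.array([[f,0,c["cx"]],[0,f,c["cy"]],[0,0,1]])
def cam(n):
    c=viewer.read_camera(n); c={k:(np.array(v) if isinstance(v,(list,tuple)) else v) for k,v in c.items()}; return c
def save(c,fn): cv2.imwrite('pics/'+fn,c["image"][:,:,::-1])
def rays(c,px):
    px=np.array(px,float).reshape(-1,1,2)
    u=cv2.undistortPoints(px,K(c),np.array(c["dist_coeffs"],float)).reshape(-1,2)
    d=np.c_[u,np.ones(len(u))]@c["R"]; return -c["R"].T@c["t"],d
def onplane(c,px,z):
    o,d=rays(c,px); return o+d*((z-o[2])/d[:,2])[:,None]
def depthpts(c,px):
    px=np.array(px).reshape(-1,2); o,d=rays(c,px); z=c["depth"][px[:,1].astype(int),px[:,0].astype(int)]; return o+d*z[:,None]
def proj(c,X):
    return cv2.projectPoints(np.array(X,float).reshape(-1,1,3),cv2.Rodrigues(c["R"])[0],np.array(c["t"],float),K(c),np.array(c["dist_coeffs"],float))[0].reshape(-1,2)
def tri(c1,p1,c2,p2):
    o1,d1=rays(c1,p1);o2,d2=rays(c2,p2);d1=d1[0];d2=d2[0]
    A=np.c_[d1,-d2];s=np.linalg.lstsq(A,o2-o1,rcond=None)[0]
    a=o1+s[0]*d1;b=o2+s[1]*d2; return (a+b)/2,np.linalg.norm(a-b)
def Rt():
    w,x,y,z=env.get_state()["orientation"]; return Rn.from_quat([x,y,z,w]).as_matrix()
E
python3 - <<'E'
from h import *
for n in("top","side"):
    c=cam(n); save(c,n+'0.png'); print(n,c["vertical_fov"],-c["R"].T@c["t"],c["R"][2],c["dist_coeffs"])
s=env.get_state(); print({k:np.round(v,3) for k,v in s.items()},env.grip_point_offset); print(Rt().round(3))
E
```

```text
top 43.900178443590384 [0.35179595 0.13956837 1.15582956] [ 0.162929  -0.0147456 -0.9865276] [0.06907189 0.         0.         0.         0.        ]
side 57.136988433434375 [ 0.45926027 -0.64047225  0.51412008] [ 0.07911474  0.8578332  -0.50780219] [-0.10616859  0.          0.          0.          0.        ]
{'clock': np.float64(0.1), 'joint_pos': array([ 1.096,  0.314,  0.045,  1.304, -0.   ,  1.431]), 'qvel': array([ 0.001, -0.003,  0.003, -0.001, -0.001, -0.001]), 'tau': array([ 3.0000e-03, -4.8172e+01,  2.9925e+01,  1.3000e-02, -0.0000e+00,
        0.0000e+00]), 'tcp_pos': array([0.189, 0.543, 0.23 ]), 'orientation': array([-0.   ,  0.167,  0.986, -0.001]), 'wrist_force': array([ 0.193, -0.221, -0.058]), 'ft_torque': array([-0.016, -0.038,  0.03 ]), 'finger_gap': np.float64(0.085)} -0.0187
[[-0.944  0.329 -0.001]
 [ 0.329  0.944 -0.002]
 [ 0.    -0.002 -1.   ]]
```

View pics/top0.png

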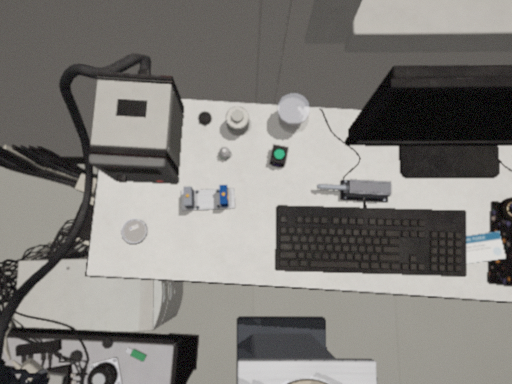

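View pics/side0.png

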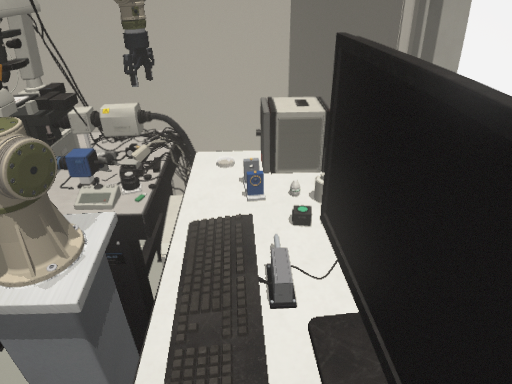

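Top view: sleeve at about (365,190) with the shaft pointing left to (318,188). The stand has its blue block at (223,196) and grey at (188,197). Cube is at (279,155), objective (225,153), petri (134,231). The side view shows the same things, with the shaft around (277,240) and the blue block at (256,182). Next I'll look at enlarged crops.

```bash
python3 - <<'E'
from h import *
t=cam("top"); s=cam("side"); np.save('t0.npy',t,allow_pickle=True); np.save('s0.npy',s,allow_pickle=True)
a=cv2.resize(t["image"][170:220,170:400],None,fx=3.4,fy=3.4,interpolation=cv2.INTER_CUBIC)
b=cv2.resize(s["image"][150:310,220:320],None,fx=2.6,fy=2.6,interpolation=cv2.INTER_CUBIC)
im=np.zeros((600,790,3),np.uint8); im[:170,:782]=a; im[175:175+416,:260]=b
cv2.imwrite('pics/crop1.png',im[:,:,::-1])
for n,p in dict(shaft=(325,188),shaft2=(335,188),sleeve=(365,188),blue=(223,188),grey=(188,190),cube=(279,155),obj=(225,153),petri=(134,231),table=(255,220)).items(): print(n,depthpts(t,[p]).round(3))
E
```

```text
shaft [[ 0.547 -0.046  0.038]]
shaft2 [[ 0.546 -0.069  0.041]]
sleeve [[ 0.544 -0.137  0.056]]
blue [[0.54  0.195 0.073]]
grey [[0.535 0.275 0.074]]
cube [[0.628 0.063 0.037]]
obj [[0.631 0.193 0.043]]
petri [[0.447 0.408 0.014]]
table [[0.474 0.12  0.001]]
```

View pics/crop1.png

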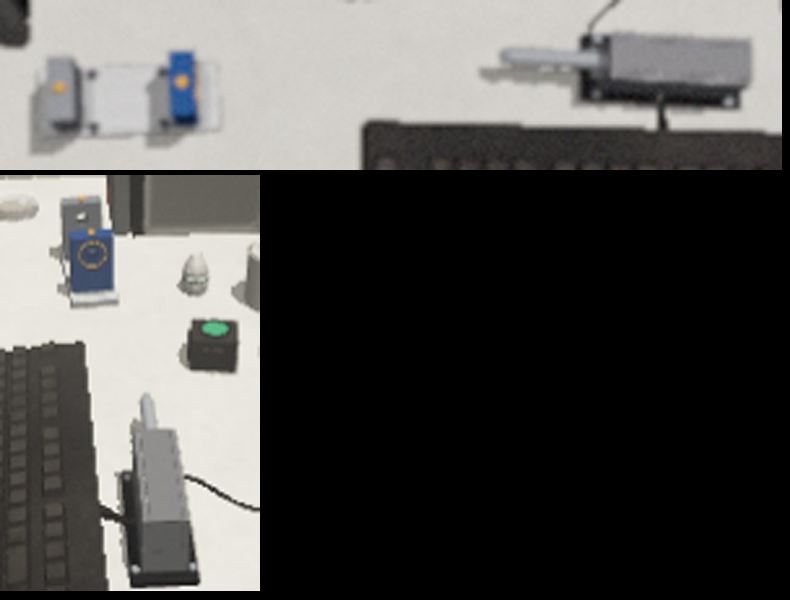

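The crop shows the shaft running left from the sleeve (full-image columns about 317–347, row 187) and orange dots on the blocks' tops at about (223.5,194) and (187.6,195.6). The brass ring is at about (255,180) in the side view. Now I'll measure these.

```bash
python3 - <<'E'
from h import *
t=np.load('t0.npy',allow_pickle=True).item(); s=np.load('s0.npy',allow_pickle=True).item()
def orange(c,x0,x1,y0,y1):
    h=cv2.cvtColor(c["image"],cv2.COLOR_RGB2HSV)[y0:y1,x0:x1].astype(int)
    m=(h[...,0]>8)&(h[...,0]<28)&(h[...,1]>110)&(h[...,2]>110); v,u=np.nonzero(m); w=h[...,1][m]-90
    return np.array([np.average(u,weights=w)+x0,np.average(v,weights=w)+y0]),len(u)
b,n1=orange(t,214,232,186,202); g,n2=orange(t,180,196,188,204); r,n3=orange(s,247,264,174,190)
B=onplane(t,[b],.075)[0];G=onplane(t,[g],.075)[0]
print('dots',b,n1,g,n2,B,G,np.linalg.norm(B-G),'ang from +y',np.arctan2(-(G-B)[0],(G-B)[1]))
print('ring px',r,n3,'tri dotsheight check',onplane(s,[r],.055))
# point cloud of top view
v,u=np.mgrid[160:215,170:400]; px=np.c_[u.ravel(),v.ravel()]; P=depthpts(t,px)
m=(P[:,2]>.066)&(P[:,2]<.085)&(P[:,1]>.1)
for lo,hi in((.15,.235),(.235,.32)):
    q=P[m&(P[:,1]>lo)&(P[:,1]<hi)]; print('block top',len(q),q.mean(0),q.min(0),q.max(0), cv2.minAreaRect((q[:,:2]*1000).astype(np.float32)))
q=P[(P[:,2]>.022)&(P[:,2]<.047)&(P[:,0]>.52)&(P[:,0]<.575)&(P[:,1]>-.09)&(P[:,1]<0)]
print('shaft',len(q),q.min(0),q.max(0)); f=np.polyfit(q[:,1],q[:,0],1);print('x=f(y)',f,np.polyfit(q[:,1],q[:,2],1),np.polyval(f,-.05))
# image-based shaft centroid line at z=.034
img=t["image"].astype(int); 
for uu in(320,325,330,335,340): print(uu,img[180:197,uu].sum(1)//3)
q=P[(P[:,2]>.052)&(P[:,2]<.068)&(P[:,1]<0)]; print('sleeve',len(q),q.mean(0),cv2.minAreaRect((q[:,:2]*1000).astype(np.float32)),q.min(0),q.max(0))
E
```

```text
dots [223.0625     193.60576923] 5 [186.87777778 195.38888889] 5 [0.5269587  0.19465543 0.075     ] [0.52273047 0.27730189 0.075     ] 0.08275455192035994 ang from +y 0.051115859718437795
ring px [260.   181.54] 2 tri dotsheight check [[0.53884604 0.17403972 0.055     ]]
block top 158 [0.52535073 0.19344009 0.07543281] [0.50346379 0.18342682 0.06715115] [0.54737558 0.20191666 0.08071717] ((525.4390869140625, 192.65716552734375), (43.920379638671875, 18.43684196472168), 0.19410748779773712)
block top 215 [0.53010243 0.28141072 0.07529141] [0.49938969 0.2657768  0.0661263 ] [0.60699464 0.31617221 0.08416218] ((550.7265625, 291.9916687011719), (111.98328399658203, 34.38719177246094), 27.171720504760742)
shaft 132 [ 0.54352503 -0.08864318  0.02613477] [ 0.55706741 -0.02733768  0.04478411]
x=f(y) [0.0541066  0.55280572] [-0.07555108  0.03484931] 0.5501003850000267
320 [206 207 207 192 170 166 166 150 135 138 131 138 147 166 195 205 206]
325 [207 206 205 192 173 172 173 158 142 128 127 139 142 147 171 198 204]
330 [208 206 205 197 179 172 173 166 144 150 161 137 134 146 175 201 207]
335 [204 205 204 203 193 174 173 172 150 147 155 134 139 142 147 174 202]
340 [173 139 131 133 137 149 173 175 153 118  79  74  86  90  84  87  88]
sleeve 589 [ 0.54468545 -0.14708714  0.05884309] ((545.6422119140625, -147.35365295410156), (96.25817108154297, 34.064361572265625), 86.57596588134766) [ 0.52639193 -0.19561823  0.0521185 ] [ 0.56315645 -0.09868989  0.06511188]
```

```bash
cat >> h.py <<'E'
def to(p,axis=None):
    """shift/spin in tool axes that bring the GRIP point to p with jaws square to axis angle (deg, world)"""
    s=env.get_state();R=Rt(); g=s["tcp_pos"]+R[:,2]*env.grip_point_offset
    d=R.T@(np.array(p)-g); yaw=np.degrees(np.arctan2(R[1,1],R[0,1])); sp=0
    if axis is not None: sp=-(((axis-90)-yaw+90)%180-90)
    print('t',round(float(s["clock"]),2),'grip',g.round(4),'F',np.round(s["wrist_force"],1),'gap',round(float(s["finger_gap"]),4),'j',np.round(s["joint_pos"],2),'-> shift',d.round(4),'spin',round(sp,2))
E
python3 -m inch '[[[-0.54,-0.46,0],36],[[-0.54,-0.46,0],36],[[-0.54,-0.46,0],36],[[-0.54,-0.46,0],36],[[-0.54,-0.46,0],36]]' 0 60
python3 -c "
from h import *
to([.5502,-.071,.12],86.7)"
```

```text
clock: 0.62
tcp_pos: [0.2946, 0.3617, 0.2311]
orientation: [0.0, 0.464, 0.886, -0.001]
wrist_force: [1.2, -0.1, 0.4]
finger_gap: 0.0856
t 0.62 grip [0.2946 0.3617 0.2498] F [ 1.2 -0.1  0.4] gap 0.0856 j [ 0.72  0.1  -0.22  1.25 -0.    1.68] -> shift [-0.5012 -0.0361  0.1302] spin 38.01
```

```bash

python3 -m inch '[[[-0.5,-0.036,0.05],38],[[-0.5,-0.036,0.05],38],[[-0.5,-0.036,0.05],38],[[-0.5,-0.036,0.05],38],[[-0.5,-0.036,0.05],38]]' >/dev/null
python3 -c "
from h import *
to([.5502,-.071,.12],86.7)"
```

```text
t 1.03 grip [0.4    0.1829 0.2294] F [0.8 1.1 0.1] gap 0.0855 j [ 0.25  0.06 -0.32  1.19 -0.    1.84] -> shift [-0.2508  0.1552  0.1096] spin 2.15
```

```bash

python3 -m inch '[[[-0.25,0.155,0.11],2],[[-0.25,0.155,0.11],2],[[-0.25,0.155,0.11],2],[[-0.25,0.155,0.11],2],[[-0.25,0.155,0.11],2]]' >/dev/null
python3 -m inch '[[[-0.098,0.061,0.043],0],[[-0.098,0.061,0.043],0],[[-0.098,0.061,0.043],0],[[-0.098,0.061,0.043],0],[[-0.098,0.061,0.043],0]]' >/dev/null
python3 - <<'E'
from h import *
to([.5502,-.071,.034],86.7)
t=cam("top"); s=cam("side")
a=cv2.resize(t["image"][160:220,290:410],None,fx=3.2,fy=3.2,interpolation=cv2.INTER_CUBIC)
b=cv2.resize(s["image"][160:310,220:340],None,fx=3.2,fy=3.2,interpolation=cv2.INTER_CUBIC)
im=np.zeros((500,780,3),np.uint8); im[:192,:384]=a; im[:480,390:774]=b
cv2.imwrite('pics/crop2.png',im[:,:,::-1])
E
```

```text
t 1.87 grip [ 0.5546 -0.0884  0.1118] F [-0.5  2.  -0.5] gap 0.0851 j [-0.3   0.37 -0.23  0.98 -0.    1.33] -> shift [ 0.0171 -0.0053  0.0778] spin -0.07
```

```bash

python3 -m inch '[[[0.017,-0.005,0.01],0],[[0.017,-0.005,0.045],0],[[0.017,-0.005,0.078],0],[[0.017,-0.005,0.078],0],[[0.017,-0.005,0.078],0]]' >/dev/null
python3 - <<'E'
from h import *
to([.5502,-.071,.034],86.7)
t=cam("top"); s=cam("side")
a=cv2.resize(t["image"][160:220,290:410],None,fx=3.2,fy=3.2,interpolation=cv2.INTER_CUBIC)
b=cv2.resize(s["image"][160:310,220:340],None,fx=3.2,fy=3.2,interpolation=cv2.INTER_CUBIC)
im=np.zeros((500,780,3),np.uint8); im[:192,:384]=a; im[:480,390:774]=b
cv2.imwrite('pics/crop2.png',im[:,:,::-1])
E
```

```text
t 2.38 grip [ 0.5501 -0.0672  0.0362] F [-0.4 -0.8 -0.3] gap 0.0855 j [-0.27  0.43 -0.34  0.8  -0.    1.36] -> shift [-0.0038  0.0003  0.0022] spin 0.28
```

View pics/crop2.png

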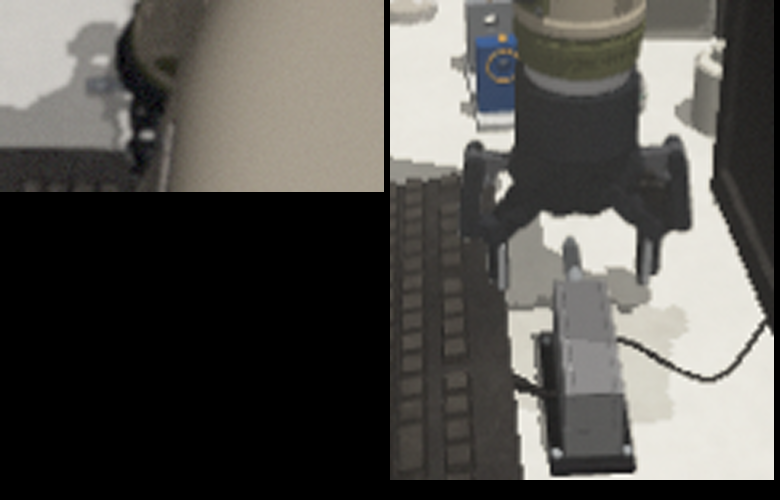

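The side crop shows the fingers standing either side of the shaft, at columns 500 and 648 with the shaft at 572. Closing the gripper.

```bash

python3 -m inch '[[[-0.003,0,0.002],0.3],[[-0.003,0,0.002],0.3],[[-0.003,0,0.002],0.3],[[-0.003,0,0.002],0.3],[[-0.003,0,0.002],0.3]]' 1 60
python3 -m inch '[[[0,0,0],0],[[0,0,0],0],[[0,0,0],0],[[0,0,0],0],[[0,0,0],0]]' 1 100
python3 -c "
from h import *
to([.5502+.1*.057,-.071+.1,.034],86.7)"
```

```text
clock: 2.9
tcp_pos: [0.5498, -0.07, 0.0165]
orientation: [0.001, 0.727, 0.686, 0.0]
wrist_force: [0.4, -0.4, -0.1]
finger_gap: 0.0261
clock: 3.32
tcp_pos: [0.5498, -0.0697, 0.0164]
orientation: [0.0, 0.727, 0.686, 0.0]
wrist_force: [-1.0, 2.4, 4.2]
finger_gap: 0.0085
t 3.32 grip [ 0.5498 -0.0697  0.0351] F [-1.   2.4  4.2] gap 0.0085 j [-0.27  0.43 -0.34  0.79  0.    1.36] -> shift [0.0989 0.0004 0.0012] spin -0.0
```

```bash

python3 -m inch '[[[0.005,0,-0.001],0],[[0.015,0,-0.001],0],[[0.025,0,-0.001],0],[[0.035,0,-0.001],0],[[0.04,0,-0.001],0]]' 1 100
python3 - <<'E'
from h import *
to([.5502+.1*.057,-.071+.1,.036],86.7)
t=cam("top"); s=cam("side")
b=cv2.resize(s["image"][160:310,220:340],None,fx=4,fy=4,interpolation=cv2.INTER_CUBIC)
cv2.imwrite('pics/crop3.png',b[:,:,::-1])
E
```

```text
clock: 3.73
tcp_pos: [0.5517, -0.0279, 0.0171]
orientation: [-0.0, 0.727, 0.687, 0.0]
wrist_force: [-1.0, -0.3, -0.4]
finger_gap: 0.0089
t 3.73 grip [ 0.5517 -0.028   0.0358] F [-1.  -0.3 -0.4] gap 0.0089 j [-0.2   0.43 -0.35  0.8   0.    1.43] -> shift [ 0.0571  0.001  -0.0002] spin 0.08
```

View pics/crop3.png

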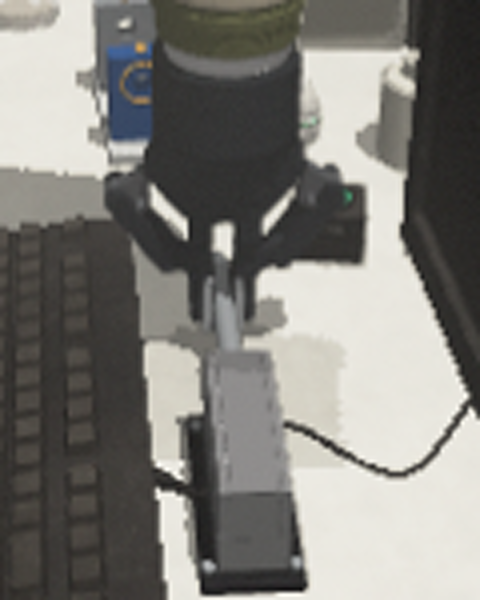

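The crop shows the shaft gripped at about (225,320) and partly drawn out. I'll draw the rest.

```bash

python3 -m inch '[[[0.012,0,-0.0005],0],[[0.026,0,-0.0005],0],[[0.04,0,-0.0005],0],[[0.052,0,-0.0005],0],[[0.057,0,-0.0005],0]]' 1 110
python3 -m inch '[[[0.006,0,0],0],[[0.01,0,-0.0],0],[[0.014,0,0],0],[[0.014,0,0],0]]' 1 120
python3 - <<'E'
from h import *
to([.41,.24,.1],90)
s=cam("side")
b=cv2.resize(s["image"][160:310,220:340],None,fx=4,fy=4,interpolation=cv2.INTER_CUBIC)
cv2.imwrite('pics/crop4.png',b[:,:,::-1])
E
```

```text
clock: 4.25
tcp_pos: [0.5548, 0.0305, 0.0176]
orientation: [-0.0, 0.726, 0.688, 0.0]
wrist_force: [0.7, 0.2, -1.5]
finger_gap: 0.0087
clock: 4.58
tcp_pos: [0.5555, 0.045, 0.0176]
orientation: [-0.001, 0.726, 0.688, 0.0]
wrist_force: [0.5, -0.7, -2.2]
finger_gap: 0.0081
t 4.58 grip [0.5555 0.045  0.0363] F [ 0.5 -0.7 -2.2] gap 0.0081 j [-0.06  0.44 -0.33  0.8   0.    1.56] -> shift [ 0.1871 -0.1558 -0.0634] spin -3.07
```

View pics/crop4.png

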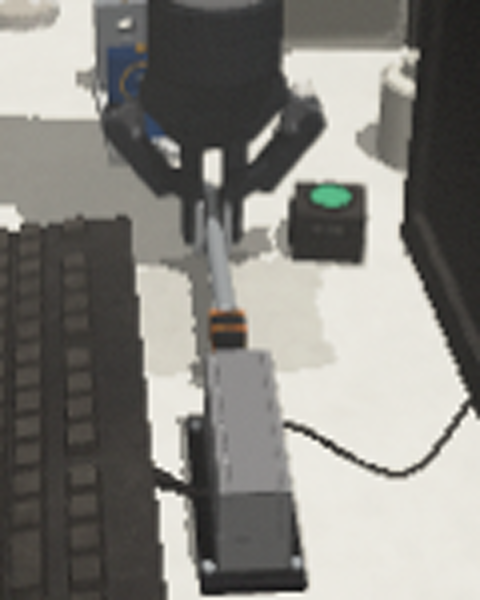

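The knob, with its orange bands, is clear of the mouth at crop (228,328). Next I'll lift it and carry it to the open area.

```bash

python3 -m inch '[[[0.005,0,-0.01],0],[[0.008,0,-0.03],0],[[0.01,0,-0.06],0],[[0.01,0,-0.09],0],[[0.01,0,-0.09],0]]' >/dev/null
python3 -m inch '[[[0.03,-0.025,0],-1],[[0.07,-0.06,0],-3],[[0.11,-0.09,0],-6],[[0.15,-0.125,0],-6],[[0.175,-0.15,0],-6]]' >/dev/null
python3 -c "
from h import *
to([.41,.24,.025],93)"
```

```text
t 5.47 grip [0.4346 0.219  0.1325] F [ 0.7  1.2 -2.2] gap 0.0081 j [ 0.3   0.21 -0.4   0.96 -0.    1.82] -> shift [ 0.0221 -0.0248  0.1072] spin -0.17
```

```bash

python3 -m inch '[[[0.012,-0.014,0.01],0],[[0.022,-0.025,0.04],0],[[0.022,-0.025,0.07],0],[[0.022,-0.025,0.09],0],[[0.022,-0.025,0.095],0]]'
python3 -m inch '[[[0,0,0.003],0],[[0,0,0.007],0],[[0,0,0.011],0],[[0,0,0.013],0],[[0,0,0.013],0]]'
python3 - <<'E'
from h import *
to([.41,.24,.022],93)
s=cam("side")
p=proj(s,[.41,.2,.02])[0].astype(int); print(p)
b=cv2.resize(s["image"][p[1]-60:p[1]+60,p[0]-60:p[0]+60],None,fx=5,fy=5,interpolation=cv2.INTER_CUBIC)
cv2.imwrite('pics/crop5.png',b[:,:,::-1])
E
```

```text
clock: 5.88
tcp_pos: [0.4071, 0.2392, 0.0159]
orientation: [0.003, 0.689, 0.725, 0.002]
wrist_force: [-0.3, 1.0, -1.3]
finger_gap: 0.0085
clock: 6.3
tcp_pos: [0.4078, 0.2392, 0.0032]
orientation: [0.003, 0.689, 0.724, 0.002]
wrist_force: [0.2, 0.3, -2.0]
finger_gap: 0.0085
t 6.3 grip [0.4077 0.2392 0.0219] F [ 0.2  0.3 -2. ] gap 0.0085 j [ 0.36  0.32 -0.57  0.68 -0.    1.88] -> shift [ 0.0007  0.0024 -0.0001] spin -0.17
[212 190]
```

View pics/crop5.png

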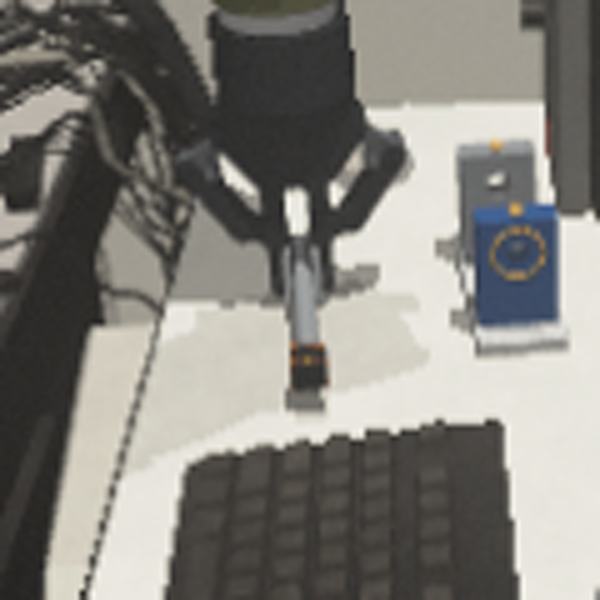

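The shaft is held low with the knob at crop (308,366), slightly above the table. I'll go down another 2 mm, relax the grip, then open.

```bash

python3 -m inch '[[[0,0,0.002],0],[[0,0,0.002],0],[[0,0,0.002],0],[[0,0,0.002],0],[[0,0,0.002],0]]' 1 20
python3 -m inch '[[[0,0,0],0],[[0,0,0],0],[[0,0,0],0],[[0,0,0],0],[[0,0,0],0]]' 0.8 20
python3 -m inch '[[[0,0,0],0],[[0,0,0],0],[[0,0,0],0],[[0,0,0],0],[[0,0,0],0]]' 0.6 20
python3 -m inch '[[[0,0,0],0],[[0,0,0],0],[[0,0,0],0],[[0,0,0],0],[[0,0,0],0]]' 0 20
python3 -m inch '[[[0,0,-0.03],0],[[0,0,-0.06],0],[[0,0,-0.1],0],[[0,0,-0.12],0],[[0,0,-0.12],0]]' 
python3 - <<'E'
from h import *
to([.408,.135,.06],93)
t=cam("top");s=cam("side"); np.save('t1.npy',t,allow_pickle=True); np.save('s1.npy',s,allow_pickle=True)
p=proj(s,[.41,.2,.02])[0].astype(int);q=proj(t,[.41,.2,.02])[0].astype(int); print(p,q)
im=np.zeros((500,800,3),np.uint8)
im[:400,:395]=cv2.resize(s["image"][p[1]-50:p[1]+50,p[0]-50:p[0]+50],None,fx=4,fy=4,interpolation=cv2.INTER_CUBIC)[:,:395]
im[:400,400:800]=cv2.resize(t["image"][q[1]-50:q[1]+50,q[0]-50:q[0]+50],None,fx=4,fy=4,interpolation=cv2.INTER_CUBIC)
cv2.imwrite('pics/crop6.png',im[:,:,::-1])
E
```

```text
clock: 6.77
tcp_pos: [0.4078, 0.2392, 0.0015]
orientation: [0.003, 0.689, 0.724, 0.003]
wrist_force: [1.2, 0.0, -2.4]
finger_gap: 0.0085
clock: 7.18
tcp_pos: [0.408, 0.2393, 0.0016]
orientation: [0.003, 0.689, 0.724, 0.003]
wrist_force: [-0.2, 1.0, 0.6]
finger_gap: 0.017
clock: 7.6
tcp_pos: [0.408, 0.2393, 0.0016]
orientation: [0.003, 0.689, 0.724, 0.003]
wrist_force: [-0.4, 0.8, -0.2]
finger_gap: 0.0341
clock: 8.02
tcp_pos: [0.408, 0.2393, 0.0016]
orientation: [0.003, 0.689, 0.724, 0.003]
wrist_force: [0.2, -0.5, 0.9]
finger_gap: 0.0852
clock: 8.43
tcp_pos: [0.4103, 0.2406, 0.1266]
orientation: [0.005, 0.689, 0.724, 0.007]
wrist_force: [0.8, 1.0, 0.2]
finger_gap: 0.0855
t 8.43 grip [0.4099 0.2405 0.1453] F [0.8 1.  0.2] gap 0.0855 j [ 0.36  0.17 -0.41  0.98 -0.    1.88] -> shift [-0.1055 -0.0086  0.0849] spin -0.16
[212 190] [221 246]
```

View pics/crop6.png

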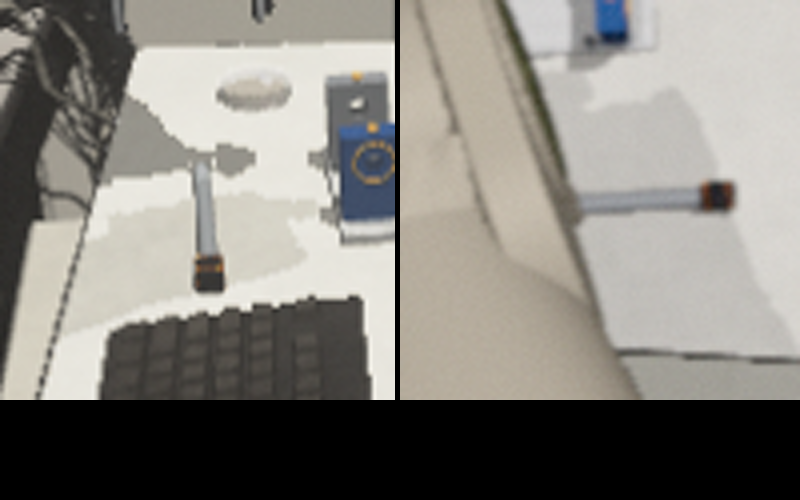

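The shaft lies flat, with the knob at top crop (717,194) and pointing left. Measuring the knob and axis now, along with the brass ring of the blue block.

```bash
python3 - <<'E'
from h import *
t=np.load('t1.npy',allow_pickle=True).item(); s=np.load('s1.npy',allow_pickle=True).item(); 
def knob(c,x0,x1,y0,y1,z):
    im=c["image"][y0:y1,x0:x1].astype(int); hsv=cv2.cvtColor(c["image"],cv2.COLOR_RGB2HSV)[y0:y1,x0:x1].astype(int)
    m=((im.max(2)<95)|((hsv[...,1]>90)&(hsv[...,0]<25)))
    v,u=np.nonzero(m); print('n',len(u),u.min()+x0,u.max()+x0,v.min()+y0,v.max()+y0); r=cv2.minAreaRect(np.c_[u+x0,v+y0].astype(np.float32)); print(r); return np.array([u.mean()+x0,v.mean()+y0])
k=knob(t,240,262,236,254,.018); print('top',k,onplane(t,[k],.016))
ks=knob(s,205,222,199,215,.012); print('side',ks,onplane(s,[ks],.012),'tri',tri(t,k,s,ks))
P=[]
for u in range(218,244):
    col=t["image"][236:254,u].astype(int); sat=col[:,2]-col[:,0]; 
    g=np.clip(170-col.sum(1)/3,0,None); 
    if g.sum()>30: P.append([u,236+np.average(np.arange(18),weights=g)])
P=np.array(P); X=onplane(t,P,.007); f=np.polyfit(X[:,1],X[:,0],1); print('axis x=f(y)',f,'ang',90-np.degrees(np.arctan(f[0])),'x at .13',np.polyval(f,.13),(X[:,0]-np.polyval(f,X[:,1])).std(),len(P))
v,u=np.mgrid[236:256,215:262]; Q=depthpts(t,np.c_[u.ravel(),v.ravel()]); Q=Q[(Q[:,2]>.008)&(Q[:,2]<.03)]
f=np.polyfit(Q[:,1],Q[:,0],1); print('depth',len(Q),Q.min(0),Q.max(0),f,np.polyval(f,.13)); kk=Q[Q[:,2]>.0155]; print('knob depth',len(kk),kk.mean(0),np.median(kk,0))
# brass ring + block in side
h=cv2.cvtColor(s["image"],cv2.COLOR_RGB2HSV).astype(int); x0,x1,y0,y1=244,268,160,205
m=(h[y0:y1,x0:x1,0]>8)&(h[y0:y1,x0:x1,0]<30)&(h[y0:y1,x0:x1,1]>80); v,u=np.nonzero(m); v+=y0;u+=x0
ring=v>174; e=cv2.fitEllipse(np.c_[u[ring],v[ring]].astype(np.float32)); print('ring',ring.sum(),e,'dot',u[~ring].mean(),v[~ring].mean())
c=np.array(e[0]); o,d=rays(s,[c]); print('bore z=.055',onplane(s,[c],.055))
E
```

```text
n 49 246 253 242 248
((249.5, 245.0), (6.0, 7.0), 90.0)
top [249.69387755 244.89795918] [[0.41296022 0.13314996 0.016     ]]
n 58 211 217 204 212
((214.0, 208.0), (8.0, 6.0), 90.0)
side [213.93103448 208.27586207] [[0.41422439 0.12339451 0.012     ]] tri (array([0.41358483, 0.13309776, 0.00561396]), np.float64(0.0001349745086957818))
axis x=f(y) [-0.05596287  0.41977208] ang 93.2030953408511 x at .13 0.4124969058098248 0.000563948780622502 26
depth 217 [0.40364844 0.12051862 0.00808884] [0.43228419 0.21348651 0.02294818] [-0.047009    0.41973253] 0.41362136198964233
knob depth 96 [0.41269394 0.14430582 0.01806846] [0.41259204 0.13717988 0.01768503]
ring 14 ((255.12095642089844, 180.48910522460938), (9.015037536621094, 10.611795425415039), 68.55126953125) dot 254.5 171.5
bore z=.055 [[0.52644708 0.18119089 0.055     ]]
```

```bash

python3 -m inch '[[[-0.03,-0.003,0.01],0],[[-0.07,-0.006,0.02],0],[[-0.1,-0.008,0.03],0],[[-0.11,-0.008,0.04],0],[[-0.11,-0.008,0.04],0]]' 0 80 >/dev/null
python3 -c "
from h import *
to([.413,.130,.020],93.2)"
```

```text
t 8.95 grip [0.4025 0.127  0.0977] F [ 0.2 -0.1 -0.3] gap 0.0852 j [ 0.12  0.13 -0.59  0.85 -0.    1.64] -> shift [0.0026 0.0104 0.0778] spin -0.58
```

```bash

python3 -m inch '[[[0.0026,0.0104,0.01],-0.6],[[0.0026,0.0104,0.035],-0.6],[[0.0026,0.0104,0.055],-0.6],[[0.0026,0.0104,0.06],-0.6],[[0.0026,0.0104,0.06],-0.6]]' >/dev/null
python3 -c "
from h import *
to([.413,.130,.020],93.2)"
```

```text
t 9.37 grip [0.4107 0.1304 0.0359] F [-0.1  0.3  0.4] gap 0.0854 j [ 0.12  0.23 -0.65  0.69 -0.    1.64] -> shift [-0.0005  0.0023  0.0159] spin 0.06
```

```bash

python3 -m inch '[[[-0.0005,0.0023,0.008],0],[[-0.0005,0.0023,0.015],0],[[-0.0005,0.0023,0.016],0],[[-0.0005,0.0023,0.016],0],[[-0.0005,0.0023,0.016],0]]' 0.5 40 
python3 -m inch '[[[0,0,0],0],[[0,0,0],0],[[0,0,0],0],[[0,0,0],0],[[0,0,0],0]]' 1 40
python3 -m inch '[[[0,0,0],0],[[0,0,0],0],[[0,0,0],0],[[0,0,0],0],[[0,0,0],0]]' 1 100
python3 -c "
from h import *
to([.413,.130,.020],93.2)"
```

```text
clock: 9.78
tcp_pos: [0.4133, 0.13, 0.0015]
orientation: [-0.0, 0.687, 0.727, -0.001]
wrist_force: [-0.0, 0.4, 0.1]
finger_gap: 0.0428
clock: 10.2
tcp_pos: [0.4137, 0.1301, 0.0021]
orientation: [0.0, 0.687, 0.727, -0.0]
wrist_force: [-0.9, -0.3, 6.2]
finger_gap: 0.0168
clock: 10.62
tcp_pos: [0.414, 0.1301, 0.0024]
orientation: [0.001, 0.687, 0.727, -0.0]
wrist_force: [-0.9, -0.1, 4.6]
finger_gap: 0.0154
t 10.62 grip [0.414  0.1301 0.0211] F [-0.9 -0.1  4.6] gap 0.0154 j [ 0.12  0.26 -0.66  0.65 -0.    1.63] -> shift [-0.0001 -0.001   0.0011] spin 0.06
```

```bash

python3 -m inch '[[[0,0,-0.02],0],[[-0.005,0,-0.05],0],[[-0.02,0.01,-0.08],0],[[-0.04,0.03,-0.1],0],[[-0.05,0.04,-0.1],0]]' 1 120 >/dev/null
python3 -c "
from h import *
to([.536,-.005,.13],92.9)"
```

```text
t 11.03 grip [0.4613 0.0813 0.1251] F [ 2.2 -0.4 -1.4] gap 0.0146 j [ 0.    0.18 -0.45  0.93 -0.    1.52] -> shift [-0.0904  0.0698 -0.0041] spin 0.34
```

```bash

python3 -m inch '[[[-0.025,0.015,0],0.3],[[-0.06,0.04,0],0.3],[[-0.085,0.06,0],0.3],[[-0.09,0.07,0.02],0.3],[[-0.09,0.07,0.04],0.3]]' >/dev/null
python3 -m inch '[[[0,0,0],0],[[0,0,0],0]]' >/dev/null
python3 - <<'E'
from h import *
to([.536,-.001,.067],92.9)
t=cam("top");s=cam("side"); np.save('t2.npy',t,allow_pickle=True); np.save('s2.npy',s,allow_pickle=True)
im=np.zeros((520,800,3),np.uint8)
im[:500,:395]=cv2.resize(s["image"][150:250,225:304],None,fx=5,fy=5,interpolation=cv2.INTER_CUBIC)
im[:280,400:800]=cv2.resize(t["image"][160:230,170:270],None,fx=4,fy=4,interpolation=cv2.INTER_CUBIC)
cv2.imwrite('pics/crop7.png',im[:,:,::-1])
E
```

```text
t 11.62 grip [ 0.5386 -0.0075  0.0825] F [-0.1 -0.  -1.4] gap 0.0146 j [-0.16  0.35 -0.34  0.88 -0.    1.36] -> shift [ 0.0067 -0.0024  0.0155] spin -0.22
```

View pics/crop7.png

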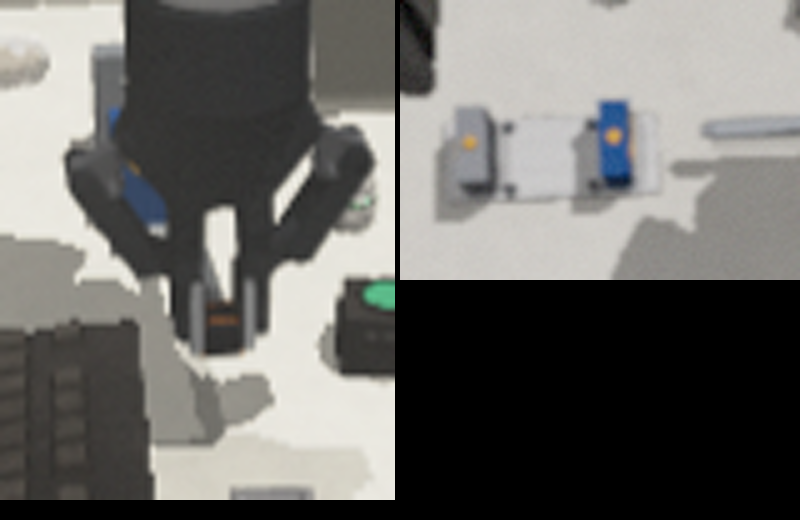

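The top view shows the tip at about pixel (246,192), short of the blue block. The gripper blocks the side view. I'll measure the shaft line against the bore line from the top.

```bash
cat > m.py <<'E'
from h import *
def shaft(t,ztip=.066,u0=247,u1=268,v0=184,v1=202):
    img=t["image"].astype(float); P=[]
    for u in range(u0,u1):
        g=img[v0:v1,u].mean(1); d=np.clip(185-g,0,None); 
        k=np.argmax(cv2.GaussianBlur(d.reshape(-1,1),(1,5),0)); lo=max(0,k-4); w=d[lo:k+5]
        if w.sum()>40: P.append([u,v0+lo+np.average(np.arange(len(w)),weights=w)])
    P=np.array(P); D=depthpts(t,np.round(P)); ok=(D[:,2]>.04)&(D[:,2]<.12); P=P[ok]; D=D[ok]
    fz=np.polyfit(D[:,1],D[:,2]-.006,1); X=onplane(t,P,ztip); f=np.polyfit(X[:,1],X[:,0],1)
    return P,X,D,f,fz
E
python3 - <<'E'
from m import *
t=np.load('t2.npy',allow_pickle=True).item(); t0=np.load('t0.npy',allow_pickle=True).item()
P,X,D,f,fz=shaft(t); print(P.round(1).tolist()); print(D[:,2].round(4))
print('axis ang',90-np.degrees(np.arctan(f[0])),'res',(X[:,0]-np.polyval(f,X[:,1])).std(),'z slope',fz[0],'z@.155',np.polyval(fz,.155),'x@.15',np.polyval(f,.15))
r=t["image"][186:198,238:256].mean(2).astype(int); print(r[2:10])
# bore line, soft-weighted dots over frames
for c in(t0,t):
    for (x0,x1,y0,y1) in((214,232,186,202),(180,196,188,204)):
        im=c["image"][y0:y1,x0:x1].astype(float); w=np.clip(im[...,0]-im[...,2]-25,0,None); 
        v,u=np.mgrid[y0:y1,x0:x1]; p=[(u*w).sum()/w.sum(),(v*w).sum()/w.sum()]; print(np.round(p,2),onplane(c,[p],.075).round(4))
q=np.load('t2.npy',allow_pickle=True).item(); v,u=np.mgrid[180:215,214:234]; Q=depthpts(q,np.c_[u.ravel(),v.ravel()]); Q=Q[Q[:,2]>.06]; print('blue',Q.mean(0),cv2.minAreaRect((Q[:,:2]*1000).astype(np.float32)))
v,u=np.mgrid[180:215,180:198]; Q=depthpts(q,np.c_[u.ravel(),v.ravel()]); Q=Q[(Q[:,2]>.07)&(Q[:,0]<.56)]; print('grey',Q.mean(0),cv2.minAreaRect((Q[:,:2]*1000).astype(np.float32)))
E
```

```text
[[248.0, 192.7], [267.0, 192.3]]
[0.0692 0.0721]
axis ang 91.43096379689446 res 0.0 z slope -0.06528668926296942 z@.155 0.06207000769850289 x@.15 0.5303048361402478
[[201 200 200 199 200 198 198 201 199 199 200 199 198 197 195 193 193 193]
 [200 200 200 199 200 198 199 197 192 189 188 187 186 184 180 179 176 173]
 [202 199 199 200 199 198 197 188 175 168 166 165 166 166 163 164 165 164]
 [201 198 201 199 200 200 190 172 155 154 157 165 168 167 167 168 168 169]
 [200 200 200 198 200 199 188 168 152 150 158 168 169 167 166 166 166 164]
 [198 200 200 200 201 199 189 163 146 141 141 150 149 150 145 144 145 142]
 [200 200 202 199 199 197 192 179 165 154 145 143 145 145 147 145 148 148]
 [200 198 199 199 200 201 198 195 195 182 168 165 168 168 171 171 174 172]]
[223.27 193.82] [[0.5265 0.1942 0.075 ]]
[186.96 195.22] [[0.5231 0.2771 0.075 ]]
[223.22 193.79] [[0.5265 0.1943 0.075 ]]
[186.97 195.2 ] [[0.5232 0.2771 0.075 ]]
blue [0.52150111 0.19230354 0.09410791] ((448.2927551269531, 175.54800415039062), (204.3794403076172, 25.567523956298828), 13.317826271057129)
grey [0.51789718 0.27437883 0.0943528 ] ((440.41302490234375, 222.25399780273438), (239.4456024169922, 37.754032135009766), 34.05669403076172)
```

```bash
cat > m.py <<'E'
from h import *
def shaft(t,z=.066,u0=249,u1=275,v0=186,v1=197):
    g=np.clip(190-t["image"][v0:v1,u0:u1].astype(float).mean(2),0,35); v,u=np.mgrid[v0:v1,u0:u1]
    P=np.c_[np.arange(u0,u1),(g*v).sum(0)/g.sum(0)]
    X=onplane(t,P,z); f=np.polyfit(X[:,1],X[:,0],1)
    D=depthpts(t,np.round(P)); ok=(D[:,2]>.04)&(D[:,2]<.12)
    fz=np.polyfit(D[ok,1],D[ok,2]-.006,1) if ok.sum()>3 else [0,0]
    ytip=onplane(t,[[246.0,191.5]],z)[0]
    print('ang',90-np.degrees(np.arctan(f[0])),'res',(X[:,0]-np.polyval(f,X[:,1])).std(),'x@.12,.15,.18',np.polyval(f,[.12,.15,.18]).round(4),'z',len(D[ok]),fz,np.polyval(fz,[.0,.15]).round(4)); return P,D
E
python3 - <<'E'
from m import *
t=np.load('t2.npy',allow_pickle=True).item()
P,D=shaft(t); print(P[:,1].round(1),D[:,2].round(3)); print(onplane(t,[[244.8,191.2]],.066))
E
```

```text
ang 91.83799228303751 res 0.00018994504482829964 x@.12,.15,.18 [0.5312 0.5302 0.5293] z 26 [-0.01445915  0.06847449] [0.0685 0.0663]
[192.8 192.8 192.7 192.6 192.5 192.4 192.4 192.3 192.4 192.3 192.3 192.3
 192.2 192.2 192.3 192.1 192.1 192.2 192.2 192.1 192.1 192.1 192.1 191.9
 191.9 191.9] [0.073 0.07  0.073 0.071 0.07  0.073 0.072 0.078 0.075 0.072 0.073 0.072
 0.075 0.074 0.075 0.073 0.071 0.076 0.072 0.072 0.067 0.075 0.075 0.072
 0.074 0.074]
[[0.5341267  0.14482273 0.066     ]]
```

```bash

python3 -m inch '[[[0.004,0,0.006],-0.5],[[0.013,0,0.012],-0.5],[[0.022,0,0.012],-0.5],[[0.028,0,0.012],-0.5],[[0.028,0,0.012],-0.5]]' 
python3 -m inch '[[[0,0,0],0],[[0,0,0],0]]' >/dev/null
python3 - <<'E'
from m import *
to([.5372,.0275,.0705],92.9)
t=cam("top");s=cam("side");np.save('t3.npy',t,allow_pickle=True); 
shaft(t,.057,238,262); 
im=np.zeros((560,800,3),np.uint8)
im[:500,:395]=cv2.resize(s["image"][130:230,225:304],None,fx=5,fy=5,interpolation=cv2.INTER_CUBIC)
im[:420,400:800]=cv2.resize(t["image"][170:212,212:252],None,fx=10,fy=10,interpolation=cv2.INTER_CUBIC)
cv2.imwrite('pics/crop8.png',im[:,:,::-1])
E
```

```text
clock: 12.13
tcp_pos: [0.5386, 0.0227, 0.0544]
orientation: [0.005, 0.686, 0.728, 0.004]
wrist_force: [-0.2, -0.1, -1.9]
finger_gap: 0.0147
t 12.3 grip [0.5385 0.0233 0.0734] F [-0.1  1.2 -2.2] gap 0.015 j [-0.11  0.35 -0.35  0.85 -0.    1.41] -> shift [ 0.0043 -0.001   0.0029] spin 0.54
ang 92.96983890569675 res 0.00027598543197488996 x@.12,.15,.18 [0.5316 0.53   0.5285] z 24 [-0.0232069   0.06123974] [0.0612 0.0578]
```

View pics/crop8.png

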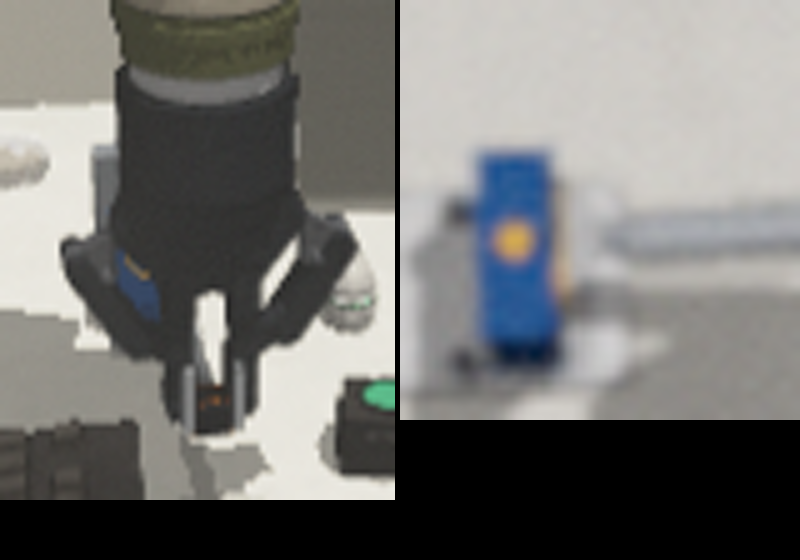

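The tip is now at about pixel (233,193.5), 13 mm short of the face. It sits ~1.4 mm to the +x side and 3 mm high, so I'll correct that and creep in while watching the force.

```bash

python3 -m inch '[[[0.002,-0.001,0.003],0.2],[[0.005,-0.0014,0.004],0.2],[[0.007,-0.0014,0.004],0.2],[[0.007,-0.0014,0.0035],0.2],[[0.007,-0.0014,0.0035],0.2]]' 1 60
python3 -m inch '[[[0.004,0,0],0],[[0.007,0,0],0],[[0.01,0,0],0],[[0.012,0,0],0],[[0.012,0,0],0]]'
python3 - <<'E'
from m import *
to([.5372,.05,.0705],92.9)
t=cam("top");np.save('t4.npy',t,allow_pickle=True); 
shaft(t,.055,232,256)
E
```

```text
clock: 12.82
tcp_pos: [0.537, 0.0297, 0.0511]
orientation: [0.005, 0.687, 0.727, 0.004]
wrist_force: [-0.1, -0.3, -2.1]
finger_gap: 0.0151
clock: 13.23
tcp_pos: [0.5359, 0.0423, 0.051]
orientation: [0.005, 0.687, 0.727, 0.004]
wrist_force: [-2.1, 0.7, -0.4]
finger_gap: 0.015
t 13.23 grip [0.5356 0.0423 0.0697] F [-2.1  0.7 -0.4] gap 0.015 j [-0.07  0.36 -0.36  0.84 -0.    1.44] -> shift [ 0.0076  0.002  -0.0008] spin 0.35
ang 91.43354332861007 res 0.0002697017304486022 x@.12,.15,.18 [0.5297 0.5289 0.5282] z 24 [-0.0200091   0.05793937] [0.0579 0.0549]
```

```bash

python3 -m inch '[[[0.005,-0.0003,0],0.2],[[0.01,-0.0003,0],0.2],[[0.015,-0.0003,0],0.2],[[0.02,-0.0003,0],0.2],[[0.02,-0.0003,0],0.2]]' 1 50
python3 -m inch '[[[0.005,0,0],0],[[0.01,0,0],0],[[0.015,0,0],0],[[0.02,0,0],0],[[0.02,0,0],0]]'
python3 -c "
from m import *
to([.53,.1577,.067],92.5); s=env.get_state(); print(np.round(s['ft_torque'],2))"
```

```text
clock: 13.7
tcp_pos: [0.5343, 0.0635, 0.0509]
orientation: [0.005, 0.688, 0.726, 0.004]
wrist_force: [-1.0, 1.4, -0.4]
finger_gap: 0.0152
clock: 14.12
tcp_pos: [0.5332, 0.0846, 0.0509]
orientation: [0.004, 0.687, 0.726, 0.004]
wrist_force: [-1.1, 0.2, -0.6]
finger_gap: 0.0148
t 14.12 grip [0.533  0.0846 0.0696] F [-1.1  0.2 -0.6] gap 0.0148 j [ 0.01  0.36 -0.36  0.84  0.    1.52] -> shift [0.0731 0.001  0.0025] spin 0.67
[0.02 0.22 0.11]
```

```bash

python3 -m inch '[[[0.005,0,0.0003],0.1],[[0.01,0,0.0005],0.2],[[0.015,0,0.0007],0.3],[[0.02,0.0001,0.001],0.3],[[0.022,0.0001,0.001],0.3]]' 
python3 -m inch '[[[0.004,0,0],0],[[0.008,0,0.0003],0],[[0.012,0,0.0005],0],[[0.015,0,0.0007],0],[[0.015,0,0.0007],0]]'
python3 - <<'E'
from m import *
to([.53,.171,.067],92.5); s=env.get_state(); print(np.round(s['ft_torque'],2))
t=cam("top");np.save('t5.npy',t,allow_pickle=True); 
shaft(t,.055,232,245)
E
```

```text
clock: 14.53
tcp_pos: [0.5317, 0.1072, 0.0498]
orientation: [0.004, 0.689, 0.725, 0.004]
wrist_force: [-3.3, -2.1, -0.4]
finger_gap: 0.0151
clock: 14.95
tcp_pos: [0.5309, 0.123, 0.0491]
orientation: [0.004, 0.689, 0.725, 0.004]
wrist_force: [-3.0, 0.3, -0.2]
finger_gap: 0.0147
t 14.95 grip [0.5307 0.123  0.0678] F [-3.   0.3 -0.2] gap 0.0147 j [ 0.08  0.37 -0.34  0.84  0.    1.6 ] -> shift [0.048  0.0017 0.0008] spin 0.44
[0.14 0.52 0.25]
ang 90.09237256460024 res 5.842353912944392e-06 x@.12,.15,.18 [0.5365 0.5364 0.5364] z 0 [0, 0] [0. 0.]
```

```bash

python3 -m inch '[[[0.005,-0.0002,0.0001],0.1],[[0.01,-0.0002,0.0002],0.1],[[0.015,-0.0002,0.0003],0.1],[[0.02,-0.0002,0.0004],0.1],[[0.02,-0.0002,0.0004],0.1]]' 
python3 -m inch '[[[0.004,0,0],0],[[0.008,0,0.0001],0],[[0.012,0,0.0002],0],[[0.016,0,0.0002],0],[[0.016,0,0.0002],0]]'
python3 - <<'E'
from m import *
to([.53,.171,.067],92.5); s=env.get_state(); print(np.round(s['ft_torque'],2))
E
```

```text
clock: 15.42
tcp_pos: [0.5298, 0.1444, 0.0488]
orientation: [0.003, 0.689, 0.725, 0.005]
wrist_force: [-3.3, 0.8, 1.8]
finger_gap: 0.0149
clock: 15.83
tcp_pos: [0.5289, 0.1613, 0.0487]
orientation: [0.003, 0.689, 0.725, 0.006]
wrist_force: [-3.2, 0.4, 2.0]
finger_gap: 0.0148
t 15.83 grip [0.5287 0.1613 0.0674] F [-3.2  0.4  2. ] gap 0.0148 j [ 0.15  0.38 -0.32  0.85  0.    1.67] -> shift [0.0097 0.0018 0.0004] spin 0.44
[0.28 0.62 0.16]
```

Still no axial resistance, with about 10 mm left. I'll push in to contact and watch the force.

```bash

python3 -m inch '[[[0.003,0,0],0],[[0.005,0,0],0],[[0.007,0,0],0],[[0.008,0,0],0],[[0.008,0,0],0]]' 
python3 -m inch '[[[0.001,0,0],0],[[0.002,0,0],0],[[0.003,0,0],0],[[0.003,0,0],0]]'
python3 - <<'E'
from m import *
to([.53,.171,.067],92.5)
t=cam("top");s=cam("side")
im=np.zeros((500,800,3),np.uint8)
im[:500,:395]=cv2.resize(s["image"][130:230,225:304],None,fx=5,fy=5,interpolation=cv2.INTER_CUBIC)
im[:400,400:800]=cv2.resize(t["image"][170:220,170:220],None,fx=8,fy=8,interpolation=cv2.INTER_CUBIC)
cv2.imwrite('pics/crop9.png',im[:,:,::-1])
E
```

```text
clock: 16.25
tcp_pos: [0.5284, 0.1696, 0.0487]
orientation: [0.003, 0.689, 0.725, 0.006]
wrist_force: [-1.9, -2.2, 0.8]
finger_gap: 0.015
clock: 16.58
tcp_pos: [0.5283, 0.1726, 0.0487]
orientation: [0.003, 0.689, 0.725, 0.006]
wrist_force: [-2.3, -2.8, 1.3]
finger_gap: 0.015
t 16.58 grip [0.5281 0.1726 0.0674] F [-2.3 -2.8  1.3] gap 0.015 j [ 0.17  0.39 -0.32  0.85  0.    1.69] -> shift [-0.0017  0.0018  0.0004] spin 0.45
```

View pics/crop9.png

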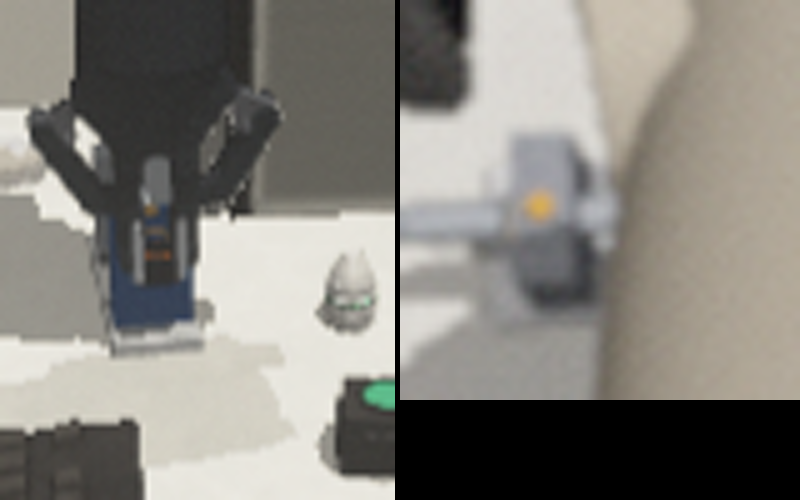

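The shaft now passes through both blocks, with its tip beyond the grey one on the left. I'll press on to a firm stop.

```bash

python3 -m inch '[[[0.001,0,0],0],[[0.002,0,0],0],[[0.003,0,0],0],[[0.003,0,0],0]]'
python3 -m inch '[[[0.001,0,0],0],[[0.0015,0,0],0],[[0.002,0,0],0],[[0.002,0,0],0]]'

```

```text
clock: 17.02
tcp_pos: [0.5282, 0.1728, 0.0487]
orientation: [0.005, 0.689, 0.725, 0.003]
wrist_force: [-2.1, -12.6, 3.0]
finger_gap: 0.0152
clock: 17.35
tcp_pos: [0.5283, 0.1727, 0.0487]
orientation: [0.006, 0.69, 0.724, 0.002]
wrist_force: [-1.9, -9.8, 2.9]
finger_gap: 0.0149
```

```bash

python3 -m inch '[[[0.003,0,0],0],[[0.004,0,0],0],[[0.004,0,0],0]]'
python3 -m inch '[[[0,0,0],0],[[0,0,0],0],[[0,0,0],0],[[0,0,0],0]]' 0.75 20
python3 -m inch '[[[0,0,0],0],[[0,0,0],0],[[0,0,0],0],[[0,0,0],0],[[0,0,0],0]]' 0.3 20
python3 -m inch '[[[-0.02,0,0],0],[[-0.04,0,-0.02],0],[[-0.06,0,-0.05],0],[[-0.08,0,-0.08],0],[[-0.1,0,-0.1],0]]' 0
python3 -m inch '[[[-0.03,0,-0.03],0],[[-0.07,0,-0.05],0],[[-0.11,-0.03,-0.05],0],[[-0.15,-0.06,-0.05],0],[[-0.18,-0.08,-0.05],0]]'
python3 - <<'E'
from m import *
to([.53,.171,.067],92.5)
t=cam("top");s=cam("side");np.save('t6.npy',t,allow_pickle=True);np.save('s6.npy',s,allow_pickle=True)
im=np.zeros((600,800,3),np.uint8)
im[:500,:395]=cv2.resize(s["image"][130:230,225:304],None,fx=5,fy=5,interpolation=cv2.INTER_CUBIC)
im[:240,400:800]=cv2.resize(t["image"][170:218,160:240],None,fx=5,fy=5,interpolation=cv2.INTER_CUBIC)
im[250:550,400:800]=cv2.resize(t["image"],(400,300))
cv2.imwrite('pics/crop10.png',im[:,:,::-1])
E
```

```text
clock: 17.6
tcp_pos: [0.5282, 0.1727, 0.0487]
orientation: [0.009, 0.69, 0.723, -0.001]
wrist_force: [-2.1, -17.9, 4.1]
finger_gap: 0.0148
clock: 17.93
tcp_pos: [0.5293, 0.1732, 0.049]
orientation: [0.01, 0.69, 0.723, -0.0]
wrist_force: [0.8, -0.6, 0.0]
finger_gap: 0.0212
clock: 18.35
tcp_pos: [0.5289, 0.1735, 0.0489]
orientation: [0.009, 0.69, 0.723, -0.0]
wrist_force: [-0.0, -0.4, -0.2]
finger_gap: 0.0595
clock: 18.77
tcp_pos: [0.5327, 0.0745, 0.1528]
orientation: [0.01, 0.69, 0.724, 0.001]
wrist_force: [0.8, -0.9, -0.6]
finger_gap: 0.0852
clock: 19.18
tcp_pos: [0.468, -0.0965, 0.2045]
orientation: [0.01, 0.69, 0.724, 0.001]
wrist_force: [0.4, -1.4, -0.2]
finger_gap: 0.0855
t 19.18 grip [ 0.4677 -0.0963  0.2232] F [ 0.4 -1.4 -0.2] gap 0.0855 j [-0.37  0.12 -0.27  1.16 -0.01  1.15] -> shift [0.266  0.0727 0.1539] spin 0.29
```

View pics/crop10.png

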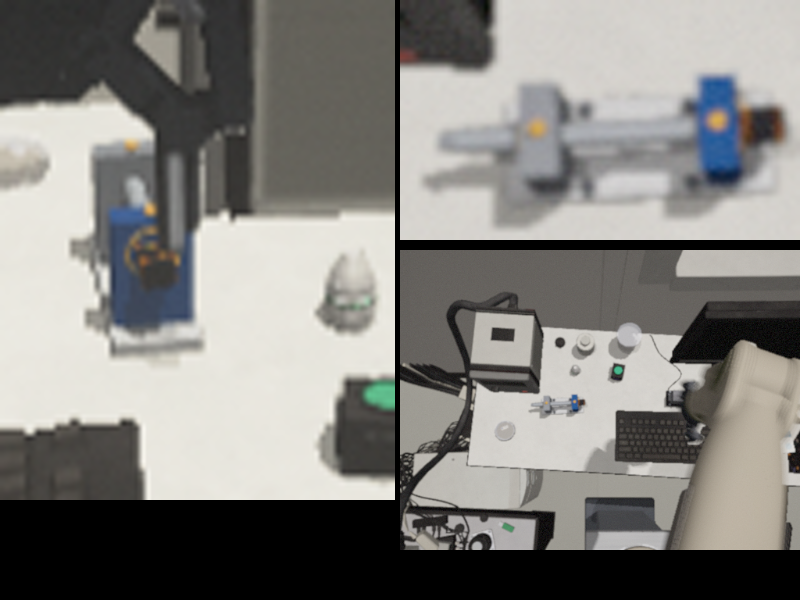

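```bash
python3 - <<'E'
from m import *
t=np.load('t6.npy',allow_pickle=True).item(); t0=np.load('t0.npy',allow_pickle=True).item()
g=t["image"].astype(int).mean(2)
print(g[194:202,163:180].astype(int).tolist()); print(g[192:197,226:242].astype(int).tolist())
for z in(.055,.064): print(z,proj(t,[[.5214,.3252,z],[.5214,.3222,z],[.5278,.1633,z],[.5278,.1603,z],[.5278,.1853,z]]).round(1).tolist())
for n,p in dict(cube=(279,155),obj=(225,153),petri=(134,231)).items():
    print(n,depthpts(t0,[p]).round(3),depthpts(t,[p]).round(3), np.abs(t["image"][p[1]-12:p[1]+12,p[0]-12:p[0]+12].astype(int)-t0["image"][p[1]-12:p[1]+12,p[0]-12:p[0]+12]).mean().round(2))
E
```

```text
[[207, 208, 209, 209, 210, 210, 209, 208, 207, 205, 202, 202, 202, 200, 199, 197, 193], [208, 209, 206, 207, 208, 202, 197, 198, 195, 191, 182, 185, 184, 178, 173, 176, 172], [208, 209, 208, 207, 199, 183, 172, 172, 174, 172, 168, 171, 173, 170, 170, 172, 170], [210, 210, 210, 209, 191, 168, 160, 167, 171, 175, 175, 176, 174, 175, 173, 174, 174], [211, 209, 212, 206, 186, 159, 155, 160, 167, 173, 171, 169, 170, 168, 166, 167, 164], [211, 209, 211, 206, 185, 162, 153, 151, 156, 155, 153, 153, 151, 150, 149, 145, 141], [210, 211, 210, 209, 198, 187, 178, 173, 170, 170, 163, 156, 157, 157, 156, 140, 118], [211, 211, 211, 210, 208, 207, 206, 205, 205, 201, 192, 183, 182, 184, 181, 157, 123]]
[[99, 99, 100, 91, 72, 67, 64, 57, 57, 76, 129, 181, 204, 209, 207, 207], [97, 87, 83, 77, 58, 45, 47, 48, 51, 63, 116, 175, 203, 209, 209, 208], [96, 91, 77, 74, 57, 49, 46, 47, 47, 67, 105, 164, 197, 204, 207, 208], [95, 97, 86, 70, 47, 49, 45, 46, 61, 65, 104, 153, 186, 200, 207, 207], [92, 101, 83, 67, 51, 41, 47, 39, 53, 70, 102, 149, 183, 198, 207, 208]]
0.055 [[167.2, 197.3], [168.5, 197.3], [236.9, 194.6], [238.2, 194.6], [227.5, 194.6]]
0.064 [[166.6, 196.7], [167.9, 196.7], [236.8, 194.0], [238.1, 194.0], [227.3, 194.0]]
cube [[0.628 0.063 0.037]] [[0.627 0.063 0.041]] 2.91
obj [[0.631 0.193 0.043]] [[0.632 0.193 0.039]] 2.59
petri [[0.447 0.408 0.014]] [[0.446 0.408 0.016]] 2.59
```

The tip and the knob's back edge both sit where a flush fit predicts, to under a pixel. The bystanders haven't moved, so I'm handing in.

```bash
python3 -c "
from workcell import env; print(env.hand_in(), env.get_state()['clock'])"
```

```text
the job is handed in; nothing more can be done
the job is handed in; nothing more can be done
```

I drew the shaft out of the sleeve, laid it on the open table, and took it again by the knob. I then fitted it tip first through the blue block and on through the grey one, let go and backed away. I handed in shortly after 19.2 s on the robot's clock.

**Seating:** the push ended on a firm stop at about 18 N along the bore. In the last top picture the tip edge is at column 167.3, where a flush fit predicts 167.2. The knob's back edge is at about 236.3 against 236.9. At about 2.3 mm per pixel, that puts the knob flush to within 1–2 mm, which is as fine as the picture shows.

**Forces and bystanders:** the highest wrist force I read was about 19 N. The filter cube, objective and petri dish are where they started, with positions matching to about 1 mm.

**Checks that were weaker or disagreed:**
- The finger-gap reading ran about 3 mm below the true width in both grips.
- The gripper's reading and the camera differed by about 3 mm on the shaft's sideways position, so I aligned by the camera alone.
- In the last side view the arm partly hid the knob, so flushness rests on the top view and the firm stop.

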